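# Seat the drill chuck in the spindle taper, over the drive dogs

## Robot

A 6-joint arm with a two-finger parallel gripper is mounted at the origin on a cart in front of the work surface, level with it; the furniture and walls round the work are solid. World frame = base frame: x ahead of the robot, y to its left, z up, the work surface at z = 0. Lengths are in m, angles in rad, forces in N, time in s.
With the tool pointing down it reaches from about 0.3 to 0.775 m from the base axis. Payload 14.6 kg.
Tool frame: the origin (TCP) lies at the very end of the fingers, on their centre line; the grasp point (between the pads) lies ctrl.tcp_to_grasp behind it (ctrl.tcp_to_grasp is the distance from the TCP to the grasp point, in m); x points along the fingers, y is the direction in which the jaws open and shut, and the axes are right-handed (so a half turn about x gives the same grasp; the last joint's range is limited). The gripper opens to 94 mm and grips with 3 to 60 N. Pads are 16 mm wide; open, the fingers measure 119 mm over their backs; the gripper's body (75 mm by 177 mm) begins 78 mm behind the grasp point.
Start: joints at [1.178, 0.3, 1.521, -0, 1.321, -0.067], TCP at [0.176, 0.521, 0.205] pointing down, gripper open.
Joint ranges: [-3.03, 3.03], [-0.79, 2.21], [0.23, 2.52], [-1.04, 4.18], [0, 3.07], [-2.55, 2.55]. Speed limits (rad/s): [2.22, 2.22, 2.57, 3.14, 3.14, 3.14].

## Interface

Orientations are given as [roll, pitch, yaw] about the fixed x, y, z axes, in that order (R = Rz(yaw) Ry(pitch) Rx(roll)).
In Python, from station import ctrl gives the robot as it stands.
- The arm moves only by the tool play_rows, never from a script. Its argument "increments" is a list that holds one entry, the list of rows, each a list of 5 numbers: the closure in counts, from 0 (fully open) to 255 (shut), then the shift along the tool's x, y, z in cm, then the turn about the tool's x in degrees. A call has 1 to 12 rows; each row shifts and turns the commanded pose from where the row before left it, along the tool's axes as they then stand; what a row does not reach is not made up. A row lasts 1/12 s, in which the tool goes at most 41.7 mm and 7.16 degrees, less where a joint would pass 70% of its speed; a pose out of reach is approached as far as the arm can. A call is refused whole if a number of a shift passes 4.17 or a number of a turn 7.16, either way. A call with a gripper value outside its range is refused whole. The fingers move at their own pace and stop on an object; "newtons" is the grip in N (left out, the last holds). Time passes only in rows, so rows that do not move let the fingers close. It gives the time, the measured TCP pose, the force and the opening at its end, in the units of the state.
- ctrl.get_obs(): the state, without advancing time (a new reading comes with each control period).
- ctrl.camera(name): name is "scene" or "side" or "wrist"; returns the picture (400x640x3 uint8, red, green, blue); there is no depth.
- ctrl.calibration(name): a dict with "fx", "fy", "cx", "cy" (pixels), "k1" (the pictures are not rectified: a ray, as slopes to the right and down, at radius r is drawn at 1 + k1 r^2 times it, then the intrinsics apply), "rvec" (rotation vector, rad) and "tvec" (3), from world to camera coordinates, as OpenCV has them; the wrist camera has in their place "T_tool_cam" (4x4, takes a point from camera to tool coordinates, whose origin is the TCP and whose axes are the tool frame's). Camera axes: x right, y down, z forward; pixel columns grow to the right and rows downward; lengths in m; the calibration is good to about 2 mm. A picture is of the moment at which its call begins: read the wrist's pose just before it. calibration takes no time and is no camera call.
- ctrl.hand_in(): hands the job in, once; it reports no verdict.
The state is a dict: "time_s": time; "qpos": joint angles; "joint_vel": joint speeds; "tau": joint torques, N m; "ee_pos": TCP position; "eef_rot": TCP orientation; "force": force on the tool from outside, world axes, zero at the start; "moment": the same for the moment, N m; "grip_width": finger opening in m.
Only numpy, scipy, OpenCV 4.12 (cv2) and the standard library are available. Lean on these libraries where they do the work, as an engineer would, in place of code of your own. Each camera call takes 0.05 s, during which the arm holds its last target.

## Task

Take the drill chuck out of the wooden tool rack and put its tapered shank into the nose of the milling spindle that is clamped nose up in the bench stand: turn it until its two flange slots drop over the spindle's drive dogs and it sits fully home, the flange flat on the spindle's face. Keep hold of it until it is home rather than dropping it in, then let go, and leave the centre in the rack and the other things on the desk where they are.

Things in the scene. Friction and masses are not known exactly. Their poses are not given: they have to be found in the camera images.
- chuck_grip (a point): Steel drill chuck, upright in one of the rack's two holes (which one varies), 0.32 to 0.59 kg. Point: on its axis, mid-height of the knurled sleeve, the place to grip: 40 mm diameter, 20 mm up and down from here. Nose and jaws reach 34.5 mm above. Under the sleeve a 28 mm neck, 10 mm long, then the flange. z is up its axis.
- chuck_gauge (a point): Same chuck and axes: centre of the underside of its drive flange, 44 mm below chuck_grip. Flange 58 mm diameter, 14 mm thick, with two open slots right through it, 17 mm wide, 11 mm in from the rim, at +x and -x (fits either way round). Below it the tapered shank: 50 mm long, 32 mm wide at the flange, 17 mm near the tip.
- taper_mouth (a point): Centre of the flat upper face of the steel spindle (65 mm diameter, fixed, cannot turn), 96 mm above the desk; z up, x and y along the stand's base edges. The tapered bore goes down from here, 33 mm wide at the face, 0.7 mm to spare all round when the chuck is home with its flange on this face.
- dog_tops (a point): On the spindle axis, 10 mm above taper_mouth, same axes: height of the tops of the two opposite drive dogs (keys 12 mm wide, 10 mm high, 19 to 29 mm from the axis). The line through them is -0.7 to +0.7 rad about z from x, not measured: find it by touch or sight. A chuck not lined up stops here; within about 0.08 rad it goes down.
- stand: Bench stand, fixed: aluminium base plate 120 x 120 x 16 mm with a grey clamp ring of 92 mm diameter, top 64 mm above the desk, round the spindle; bolted lug at +x. Origin: centre of its underside. To its left and a little farther off (about x 0.56, y 0.26) a tall microscope is fixed to the desk: swing round in front of it.
- rack: Wooden tool rack, fixed, 80 x 180 x 60 mm, origin at the centre of its underside; two holes of 37 mm diameter in its top at y = +50 and -50 mm in its own frame, with a holder standing in each.
- centre_mid (a point): Plain pointed centre on the same kind of shank and flange, standing in the other hole of the rack: body of 25 mm diameter ending in a cone. This point is on its axis, 34 mm above its flange's underside; its point is 36 mm higher. Leave it there.
- bottle_white: White plastic bottle, 52 x 52 x 132 mm, standing behind the rack; origin at the centre of its underside. Leave it.
- tape_roll: Roll of masking tape lying flat, 109 mm diameter, 24 mm high; origin at the centre of its underside. Leave it.
Mind the look-alikes: they are no part of the job. Leave any green or turquoise look-alike of the part that bears chuck_grip alone.

How it is judged:
By the outcome, as a careful person would: the job done as asked, in the order asked, and still so for the second after the job is handed in, with the robot touching nothing.
It also fails if it takes over 58 s, if anything falls off the work surface, if the arm or the gripper's body presses on something with over 40 N, if the wrist force passes 120 N, or if a joint passes its speed limit or range.

## Working session

There is one attempt and no reset: what is moved stays moved. The work goes in short steps, Python scripts to look and compute and a tool call to move; the robot and the scene stay as the last step left them, time stands still between calls to the robot, and variables do not carry over. Pictures are saved under pics/ and viewed, and the job is handed in when it is done.

Besides the shell and the picture viewer there is one more tool, called after "Request:" as name(argument=value, ...) on one line, values as JSON. play_rows: Moves the arm, as the interface text tells. Its arguments: {"type":"object","properties":{"increments":{"type":"array"},"newtons":{"type":"number"}},"required":["increments"]}

```bash
mkdir -p pics; ls
python3 - <<'E'
from station import ctrl
import cv2
print(ctrl.get_obs()); print(ctrl.tcp_to_grasp)
for n in ["scene","side","wrist"]:
    cv2.imwrite(f"pics/{n}0.png",ctrl.camera(n)[:,:,::-1]); print(n,ctrl.calibration(n))
E
```

```text
pics
{'time_s': 0.0, 'qpos': array([ 1.17835236e+00,  3.00494276e-01,  1.52162044e+00,  4.75138243e-06,
        1.32067907e+00, -6.65908492e-02]), 'joint_vel': array([ 4.18447647e-04,  1.47785478e-03, -7.82371002e-05, -2.88535479e-05,
        5.83861206e-04,  2.18521213e-03]), 'tau': array([ 1.29913104e-03, -5.31800544e+01, -3.52736163e+01,  7.08894082e-02,
        2.44095043e-02, -6.38371216e-05]), 'ee_pos': array([0.17595608, 0.52080488, 0.20485696]), 'eef_rot': array([-1.64121862,  1.56959518, -1.96707291]), 'force': array([ 0.01043887, -0.11975738,  0.02720609]), 'moment': array([0.02679604, 0.0500643 , 0.03734246]), 'grip_width': 0.0939260549773434}
0.0188
scene {'fx': 445.1660731605545, 'fy': 445.1660731605545, 'cx': 314.6715882058828, 'cy': 200.07173159121075, 'k1': 0.03859242665090012, 'rvec': array([ 2.30352439, -0.51232124,  0.23262716]), 'tvec': array([-0.42921757,  0.2205413 ,  1.52530075])}
side {'fx': 385.3897441839488, 'fy': 385.3897441839488, 'cx': 316.3115561938739, 'cy': 200.8711229026632, 'k1': -0.07942089720359329, 'rvec': array([ 1.94251685, -0.06875686,  0.05548657]), 'tvec': array([-0.49146645,  0.11493649,  1.12312604])}
wrist {'fx': 337.7522959692649, 'fy': 337.7522959692649, 'cx': 322.79886156725365, 'cy': 197.4769262913334, 'k1': 0.014072318914888155, 'T_tool_cam': array([[ 8.05530932e-04, -2.53618920e-01,  9.67303879e-01,
        -1.78878945e-01],
       [ 9.99999652e-01,  4.14785632e-04, -7.24005333e-04,
        -7.10575967e-04],
       [-2.17602300e-04,  9.67304125e-01,  2.53619166e-01,
        -7.35061606e-02],
       [ 0.00000000e+00,  0.00000000e+00,  0.00000000e+00,
         1.00000000e+00]])}
```

View pics/scene0.png

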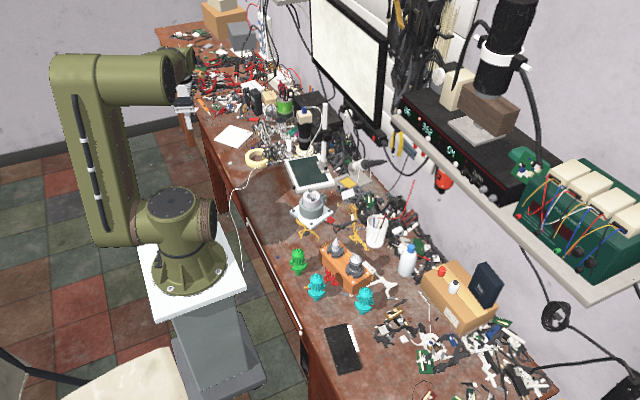

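View pics/side0.png

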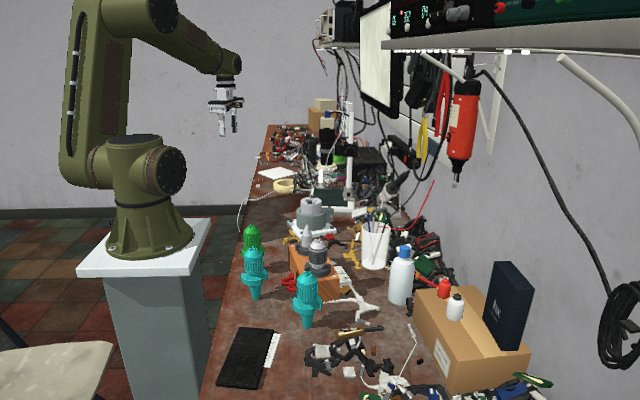

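View pics/wrist0.png

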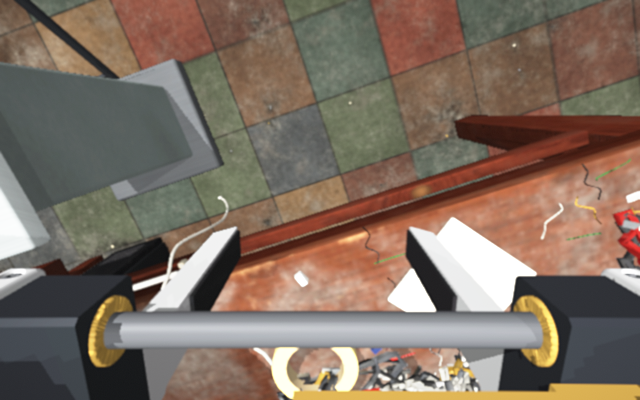

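Run:
```python
import cv2
a=cv2.imread("pics/scene0.png")[170:330,240:440]; cv2.imwrite("pics/scz.png",cv2.resize(a,(800,640)[:2],interpolation=cv2.INTER_CUBIC)[:600])
a=cv2.imread("pics/side0.png")[185:335,230:430]; cv2.imwrite("pics/siz.png",cv2.resize(a,(800,600),interpolation=cv2.INTER_CUBIC))
```

```text
(no output)
```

View pics/scz.png

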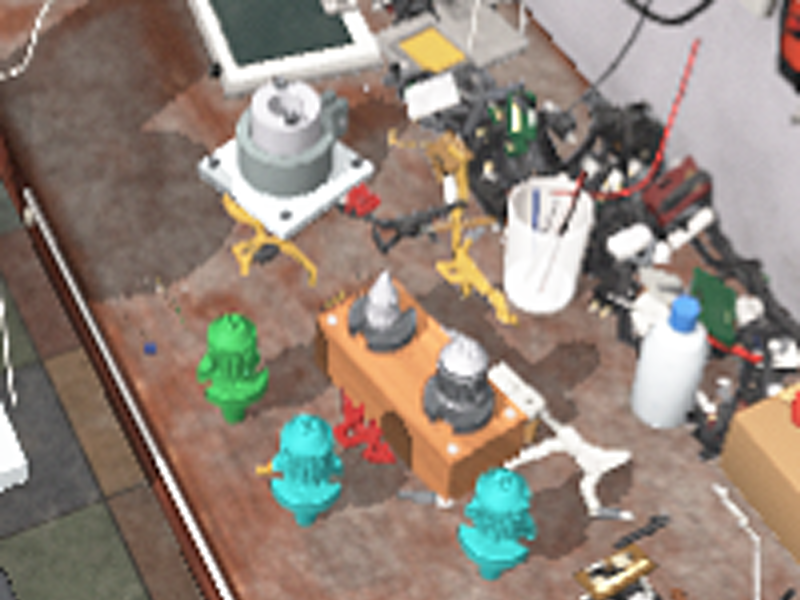

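View pics/siz.png

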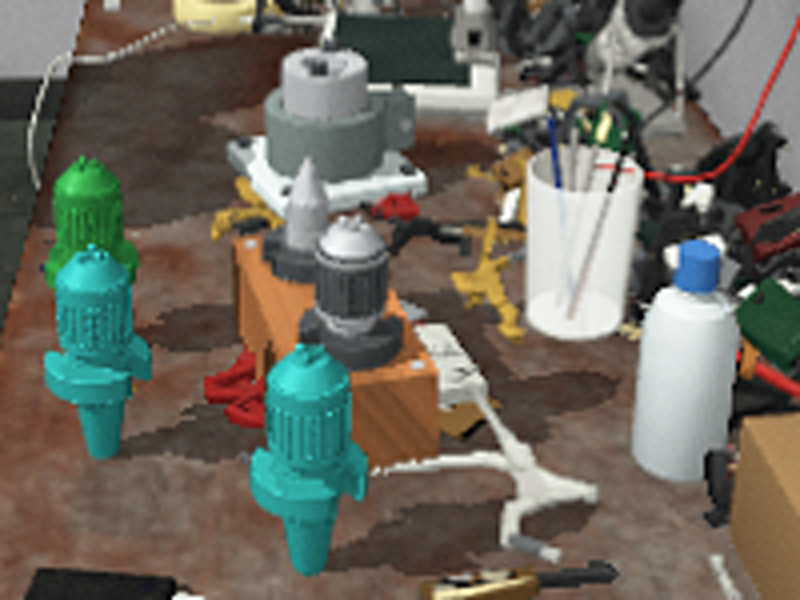

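```bash
cat > h.py <<'E'
from station import ctrl
import numpy as np, cv2
from scipy.spatial.transform import Rotation as R
def T_tool(o):
    T=np.eye(4); T[:3,:3]=R.from_euler('xyz',o['eef_rot']).as_matrix(); T[:3,3]=o['ee_pos']; return T
def cam(n,o=None):
    c=ctrl.calibration(n)
    if n=='wrist':
        T=T_tool(o)@c['T_tool_cam']
    else:
        T=np.eye(4); T[:3,:3]=R.from_rotvec(c['rvec']).as_matrix(); T[:3,3]=c['tvec']; T=np.linalg.inv(T)
    K=np.array([[c['fx'],0,c['cx']],[0,c['fy'],c['cy']],[0,0,1]]); return K,np.array([c['k1'],0,0,0.]),T
def ray(n,px,o=None):
    K,D,T=cam(n,o); p=cv2.undistortPoints(np.array([[px]],float),K,D)[0,0]
    d=T[:3,:3]@np.array([p[0],p[1],1]); return T[:3,3],d/np.linalg.norm(d)
def onz(n,px,z,o=None):
    c,d=ray(n,px,o); return c+d*(z-c[2])/d[2]
def proj(n,P,o=None):
    K,D,T=cam(n,o); Ti=np.linalg.inv(T)
    return cv2.projectPoints(np.array(P,float).reshape(-1,1,3),cv2.Rodrigues(Ti[:3,:3])[0],Ti[:3,3],K,D)[0][:,0]
def tri(*vs):
    A=0;b=0
    for v in vs:
        c,d=ray(*v); M=np.eye(3)-np.outer(d,d); A=A+M;b=b+M@c
    return np.linalg.solve(A,b)
E
python3 - <<'E'
from h import *
for nm,s,i,z in [("spindle",(311.7,196.5),(311.5,201.5),.096),("chucktop",(355.7,254.5),(317.5,239.8),.1385),("centretip",(240+386/4,170+272/4),(230+307/4,185+160/4),.13)]:
    print(nm,tri(("scene",s),("side",i)),onz("scene",s,z),onz("side",i,z))
# rack top corners, scene
for p in [(317,318),(440,463),(530,425),(405,290)]:
    print(onz("scene",(240+p[0]/4,170+p[1]/4),.06))
for nm,p in dict(green=(232,420),c1=(305,522),c2=(490,577),bottle=(663,420)).items():
    print(nm,onz("scene",(240+p[0]/4,170+p[1]/4),0))
for p in [(200,165),(280,235),(373,170)]: print('base',onz("scene",(240+p[0]/4,170+p[1]/4),0.016))
o=ctrl.get_obs();print(T_tool(o))
E
```

```text
spindle [0.48084451 0.04044372 0.0944525 ] [0.48022811 0.03904537 0.096     ] [0.48052904 0.03641023 0.096     ]
chucktop [ 0.47411161 -0.29355729  0.13746366] [ 0.47560642 -0.29325719  0.1385    ] [ 0.47226046 -0.29777511  0.1385    ]
centretip [ 0.45470845 -0.20297744  0.13073447] [ 0.45599584 -0.20190813  0.13      ] [ 0.45397616 -0.20257934  0.13      ]
[ 0.41029716 -0.17082528  0.06      ]
[ 0.43455569 -0.34245874  0.06      ]
[ 0.51742124 -0.34084611  0.06      ]
[ 0.4921432  -0.17475405  0.06      ]
green [ 0.31986213 -0.19628569  0.        ]
c1 [ 0.33277565 -0.31174729  0.        ]
c2 [ 0.44269277 -0.41743068  0.        ]
bottle [ 0.64994578 -0.34860242  0.        ]
base [0.40687886 0.07501024 0.016     ]
base [ 0.43831103 -0.03732099  0.016     ]
base [0.5532012 0.0005705 0.016    ]
[[-2.75883529e-04  3.20111239e-01  9.47379923e-01  1.75995586e-01]
 [-7.46781695e-04  9.47379629e-01 -3.20111357e-01  5.20886782e-01]
 [-9.99999683e-01 -7.95799436e-04 -2.23132224e-05  2.05053884e-01]
 [ 0.00000000e+00  0.00000000e+00  0.00000000e+00  1.00000000e+00]]
```

Request:
play_rows(increments=[[[0,-1.2,-1.7,0.8,0],[0,-1.2,-1.7,0.8,0],[0,-1.2,-1.7,0.8,0],[0,-1.2,-1.7,0.8,0],[0,-1.2,-1.7,0.8,0],[0,-1.2,-1.7,0.8,0],[0,-1.2,-1.7,0.8,0],[0,-1.2,-1.7,0.8,0],[0,0,-1.7,0.8,0],[0,0,-1.7,0.8,0]]])

```text
time_s: 0.98
ee_pos: [0.1974, 0.3336, 0.3019]
eef_rot: [1.251, 1.57, 0.925]
force: [0.4, 0.2, -0.1]
grip_width: 0.0938
```

Request:
play_rows(increments=[[[0,0,-1.5,2.2,0],[0,0,-1.5,2.2,0],[0,0,-1.5,2.2,0],[0,0,-1.5,2.2,0],[0,0,-1.5,2.2,0],[0,0,-1.5,2.2,0],[0,0,-1.5,2.2,0],[0,0,-1.5,2.2,0],[0,0,-1.5,2.2,0],[0,0,-1.5,2.2,0]]])

```text
time_s: 1.82
ee_pos: [0.3584, 0.1206, 0.3014]
eef_rot: [0.721, 1.571, 0.395]
force: [0.2, 0.3, 0.0]
grip_width: 0.0941
```

Request:
play_rows(increments=[[[0,0,0,0,5],[0,0,0,0,5],[0,0,0,0,5],[0,0,0,0,5],[0,0,0,0,5],[0,0,0,0,5],[0,0,0,0,5],[0,0,0,0,5],[0,0,0,0,5],[0,0,0,0,5],[0,0,0,0,5],[0,0,0,0,5]]])

```text
time_s: 2.82
ee_pos: [0.3577, 0.1219, 0.3013]
eef_rot: [-1.466, 1.571, -2.843]
force: [0.1, 0.2, -0.9]
grip_width: 0.0937
```

Request:
play_rows(increments=[[[0,0,1.7,1.3,0],[0,0,1.7,1.3,0],[0,0,1.7,1.3,0],[0,0,1.7,1.3,0],[0,0,1.7,1.3,0],[0,0,1.7,1.3,0],[0,0,0,0,0]]])

```text
time_s: 3.4
ee_pos: [0.475, 0.0641, 0.3005]
eef_rot: [-1.511, 1.569, -2.886]
force: [0.2, 0.5, 0.1]
grip_width: 0.0942
```

Run:
```python
from h import *
o=ctrl.get_obs(); im=ctrl.camera('wrist'); print(o['ee_pos']);print(T_tool(o).round(3)); cv2.imwrite("pics/w1.png",im[:,:,::-1])
import pickle; pickle.dump(o,open("w1.pkl","wb"))
p=proj('wrist',[.4805,.039,.096],o)[0].round().astype(int); print(p)
x0,y0=p[0]-100,p[1]-75
cv2.imwrite("pics/w1z.png",cv2.resize(im[max(y0,0):y0+150,x0:x0+200,::-1],None,fx=4,fy=4,interpolation=cv2.INTER_CUBIC));print(x0,y0)
```

```text
[0.47502923 0.0640805  0.30050713]
[[-0.001  0.981  0.195  0.475]
 [-0.     0.195 -0.981  0.064]
 [-1.    -0.001  0.     0.301]
 [ 0.     0.     0.     1.   ]]
[324 196]
224 121
```

View pics/w1.png

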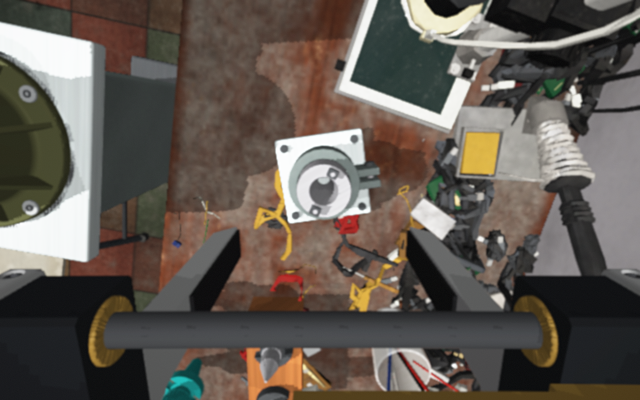

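View pics/w1z.png

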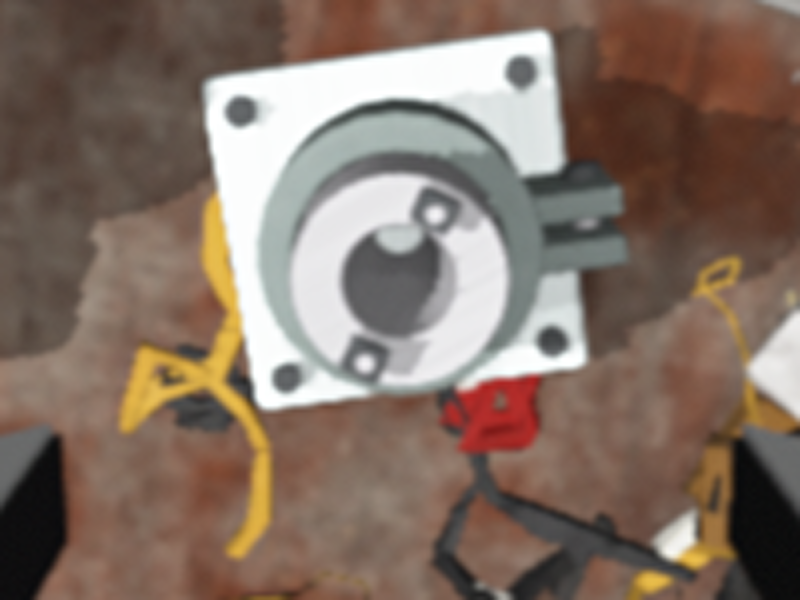

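Run:
```python
from h import *
import pickle
o=pickle.load(open("w1.pkl","rb"))
f=lambda x,y:(224+(x+.5)/4-.5,121+(y+.5)/4-.5)
print(onz('wrist',f(400,280),.096,o), onz('wrist',f(398,280),.096,o))
a=onz('wrist',f(437,212),.106,o);b=onz('wrist',f(367,361),.106,o);print(a,b,(a+b)/2,np.linalg.norm(a-b),np.arctan2(*(a-b)[1::-1]))
for u,v in [((205,80),(550,30)),((268,408),(587,362)),((550,30),(587,362))]:
    d=onz('wrist',f(*v),.016,o)-onz('wrist',f(*u),.016,o);print(np.arctan2(d[1],d[0]),np.linalg.norm(d))
```

```text
[0.47909919 0.04487903 0.096     ] [0.47852677 0.04476487 0.096     ]
[0.48495328 0.06850957 0.106     ] [0.47398342 0.02178865 0.106     ] [0.47946835 0.04514911 0.106     ] 0.04799148082121535 1.340178106963848
0.338349700995059 0.11779290541405602
0.3473480799842998 0.1160426138080987
-1.2325793799120257 0.1178217823457024
```

Request:
play_rows(increments=[[[0,2.2,0,-0.5,0],[0,2.2,0,-0.5,0],[0,2.2,0,-0.5,0],[0,2.2,0,-0.5,0],[0,0,0,0,0]]])

```text
time_s: 3.87
ee_pos: [0.467, 0.0858, 0.21]
eef_rot: [-1.693, 1.565, -3.065]
force: [-0.3, 0.1, -0.8]
grip_width: 0.0941
```

Run:
```python
from h import *
o=ctrl.get_obs(); im=ctrl.camera('wrist'); print(o['ee_pos']); cv2.imwrite("pics/w2.png",im[:,:,::-1])
import pickle; pickle.dump(o,open("w2.pkl","wb"))
p=proj('wrist',[.479,.044,.096],o)[0].round().astype(int); print(p)
x0,y0=p[0]-66,p[1]-50
cv2.imwrite("pics/w2z.png",cv2.resize(im[max(y0,0):y0+100,x0:x0+133,::-1],None,fx=6,fy=6,interpolation=cv2.INTER_CUBIC));print(x0,y0)
```

```text
[0.46698483 0.08576463 0.21002525]
[328 239]
262 189
```

View pics/w2z.png

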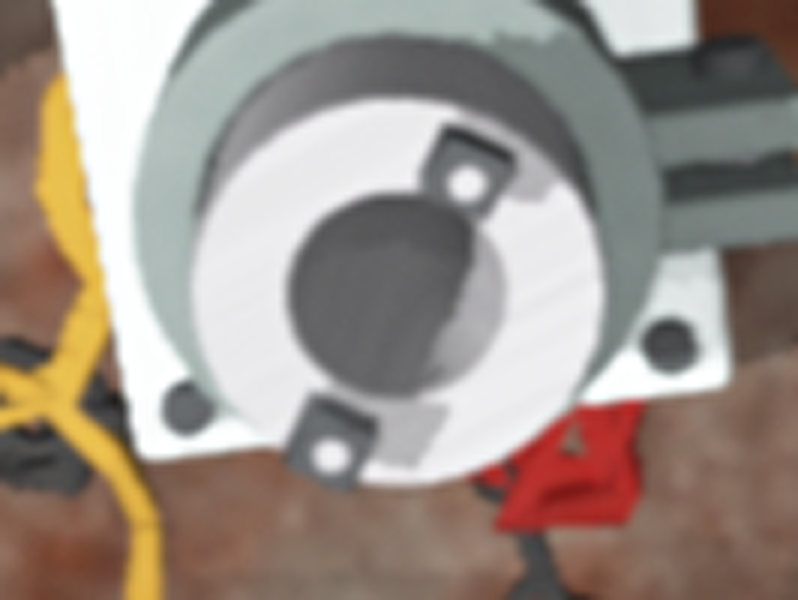

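Run:
```python
from h import *
import pickle
o=pickle.load(open("w2.pkl","rb"))
f=lambda x,y:(262+(x+.5)/6-.5,189+(y+.5)/6-.5)
print(onz('wrist',f((192+605)/2,(97+486)/2),.096,o), onz('wrist',f((288+507)/2,(191+398)/2),.096,o))
a=onz('wrist',f(468,183),.106,o);b=onz('wrist',f(329,455),.106,o);print(a,b,(a+b)/2,np.linalg.norm(a-b),np.arctan2(*(a-b)[1::-1]))
print(R.from_matrix(T_tool(o)[:3,:3]).as_matrix().round(4))
```

```text
[0.47892965 0.04535886 0.096     ] [0.47887793 0.04484495 0.096     ]
[0.4846223  0.06784189 0.106     ] [0.47303083 0.02108311 0.106     ] [0.47882656 0.0444625  0.106     ] 0.04817412042052113 1.3277958577442903
[[-5.700e-03  9.803e-01  1.974e-01]
 [-4.000e-04  1.975e-01 -9.803e-01]
 [-1.000e+00 -5.700e-03 -7.000e-04]]
```

Request:
play_rows(increments=[[[0,-2.5,0,0,0],[0,-2.5,0,1.5,0],[0,-2.5,-0.7,3.3,0],[0,-2,-0.7,3.3,0],[0,0,-0.7,3.3,0],[0,0,-0.7,3.3,0],[0,0,-0.7,3.3,0],[0,0,-0.7,3.3,0],[0,0,-0.7,3.3,0],[0,0,-0.7,3.3,0],[0,0,-0.7,3.3,0],[0,0,-0.7,3.3,0]]])

```text
time_s: 4.92
ee_pos: [0.4679, -0.2684, 0.3105]
eef_rot: [0.795, 1.568, -0.578]
force: [-0.2, 0.5, 0.2]
grip_width: 0.0942
```

Request:
play_rows(increments=[[[0,0,0,0.5,0],[0,0,0,0,0]]])

```text
time_s: 5.08
ee_pos: [0.469, -0.2732, 0.3095]
eef_rot: [0.732, 1.57, -0.644]
force: [-0.4, 0.8, -0.2]
grip_width: 0.0938
```

Run:
```python
from h import *
o=ctrl.get_obs(); im=ctrl.camera('wrist'); print(o['ee_pos'],o['qpos']); cv2.imwrite("pics/w3.png",im[:,:,::-1])
import pickle; pickle.dump(o,open("w3.pkl","wb"))
p=proj('wrist',[.474,-.294,.1],o)[0].round().astype(int); print(p)
x0,y0=p[0]-100,max(0,p[1]-75)
cv2.imwrite("pics/w3z.png",cv2.resize(im[max(y0,0):y0+150,x0:x0+200,::-1],None,fx=4,fy=4,interpolation=cv2.INTER_CUBIC));print(x0,y0)
```

```text
[ 0.46898812 -0.27317475  0.30946307] [-5.94895702e-01  2.26302698e-01  1.37490055e+00 -5.09784662e-05
  1.53934570e+00 -7.90203635e-01]
[324 191]
224 116
```

View pics/w3z.png

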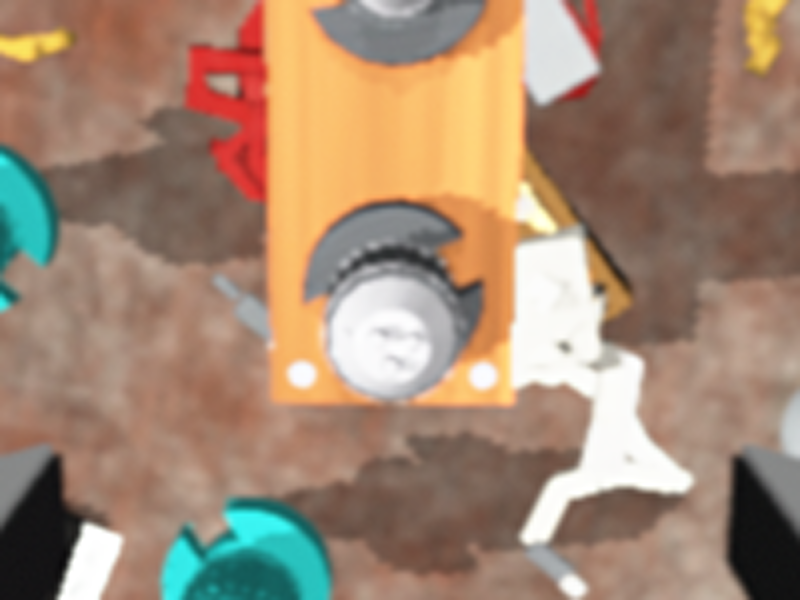

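Request:
play_rows(increments=[[[0,0,0,3.2,0],[0,0,0,3.2,0],[0,0,0,3.1,0],[0,0,0,0,0],[0,0,0,0,0]]])

```text
time_s: 5.55
ee_pos: [0.4883, -0.3643, 0.3085]
eef_rot: [2.954, 1.571, 1.581]
force: [0.0, 0.3, -0.6]
grip_width: 0.094
```

Run:
```python
from h import *
o=ctrl.get_obs(); im=ctrl.camera('wrist'); print(o['ee_pos'],o['qpos']); cv2.imwrite("pics/w4.png",im[:,:,::-1])
import pickle; pickle.dump(o,open("w4.pkl","wb"))
p=proj('wrist',[.474,-.294,.1],o)[0].round().astype(int); print(p)
x0,y0=p[0]-66,max(0,p[1]-50)
cv2.imwrite("pics/w4z.png",cv2.resize(im[max(y0,0):y0+100,x0:x0+133,::-1],None,fx=6,fy=6,interpolation=cv2.INTER_CUBIC));print(x0,y0)
```

```text
[ 0.48833335 -0.36430317  0.30854665] [-7.01141821e-01  3.87203688e-01  1.17000117e+00  1.95747043e-04
  1.58455657e+00 -8.98934268e-01]
[323 110]
257 60
```

View pics/w4z.png

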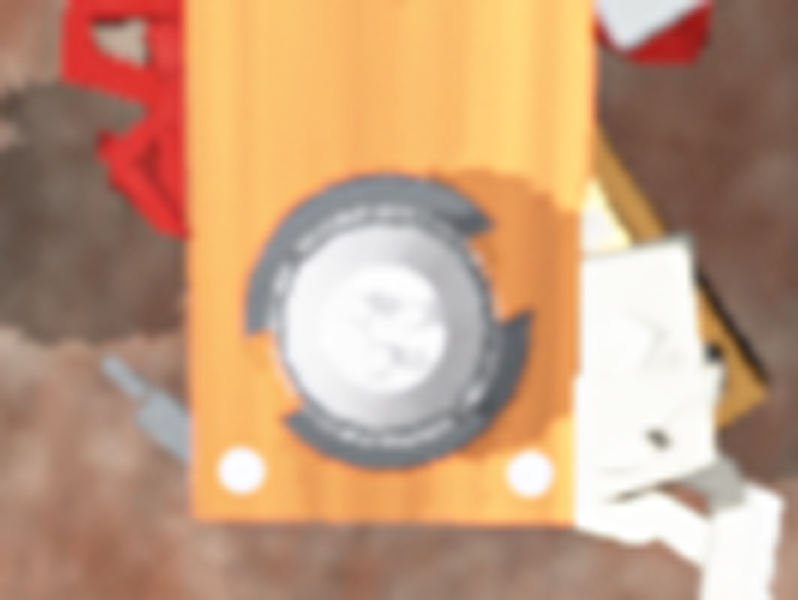

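Run:
```python
from h import *
import pickle
o=pickle.load(open("w4.pkl","rb"))
f=lambda x,y:(257+(x+.5)/6-.5,60+(y+.5)/6-.5)
print('flange c',onz('wrist',f(389,320.5),.074,o),'top',onz('wrist',f(386,323),.124,o))
a=onz('wrist',f(510,267),.074,o);b=onz('wrist',f(267.5,376),.074,o)
print((a+b)/2,np.linalg.norm(a-b),np.arctan2(*(a-b)[1::-1]))
a1,a2,b1,b2=[onz('wrist',f(*p),.074,o) for p in [(490,222),(530,312),(247,333),(288,420)]]
print(np.linalg.norm(a1-a2),np.linalg.norm(b1-b2),[np.arctan2(*(u-v)[1::-1])  for u,v in((a1,a2),(b1,b2),(a1,b1),(a2,b2))])
T=T_tool(o);print(T.round(4), np.arctan2(T[1,2],T[0,2]))
c=np.array([.4745,-.293,0]);print((T[:3,:3].T@(c-T[:3,3]))*100)
```

```text
flange c [ 0.47294024 -0.2981091   0.074     ] top [ 0.47258735 -0.29801037  0.124     ]
[ 0.47278482 -0.29841389  0.074     ] 0.05233569205424349 0.6085070913835944
0.01884329954619406 0.018646965636322076 [np.float64(2.213446866127085), np.float64(2.205278593113732), np.float64(0.6119995104531465), np.float64(0.6083355247588609)]
[[-0.000e+00  9.805e-01  1.965e-01  4.883e-01]
 [ 3.000e-04  1.965e-01 -9.805e-01 -3.643e-01]
 [-1.000e+00  0.000e+00 -3.000e-04  3.085e-01]
 [ 0.000e+00  0.000e+00  0.000e+00  1.000e+00]] -1.3730011966424165
[30.85651006  0.0433151  -7.25529281]
```

Run:
```python
from h import *
import pickle
o=pickle.load(open("w3.pkl","rb"))
f=lambda x,y:(224+(x+.5)/4-.5,116+(y+.5)/4-.5)
print('sleeve top',onz('wrist',f(397,328),.124,o),T_tool(o).round(4))
print('rack low corners w3',onz('wrist',f(270,405),.06,o),onz('wrist',f(516,405),.06,o))
o4=pickle.load(open("w4.pkl","rb"))
f4=lambda x,y:(257+(x+.5)/6-.5,60+(y+.5)/6-.5)
print('w4',onz('wrist',f4(193,522),.06,o4),onz('wrist',f4(577,522),.06,o4))
print('scene',onz("scene",(240+440/4,170+463/4),.06))
# draw predicted axis points in scene/side
for n in('scene','side'):
    im=cv2.imread(f'pics/{n}0.png')
    im=cv2.resize(im,None,fx=4,fy=4,interpolation=cv2.INTER_CUBIC)
    for P in [(.4728,-.2982,z) for z in(.074,.1385)]+[(.479,.045,.096)]+[(.479+.0325*np.cos(t),.045+.0325*np.sin(t),.096) for t in np.arange(0,6.3,.3)]+[(.4728+.029*np.cos(t),-.2982+.029*np.sin(t),.074) for t in np.arange(0,6.3,.3)]:
        u=proj(n,P)[0]*4+1.5; cv2.circle(im,tuple(u.round().astype(int)),2,(0,0,255),-1)
    y0,x0=(700,1150); cv2.imwrite(f'pics/{n}_ov.png',im[y0:y0+560,x0:x0+400])
a=cv2.hconcat([cv2.imread('pics/scene_ov.png'),cv2.imread('pics/side_ov.png')]);cv2.imwrite('pics/ov.png',a)
```

```text
sleeve top [ 0.47327149 -0.29597278  0.124     ] [[ 8.000e-04  9.810e-01  1.941e-01  4.690e-01]
 [-6.000e-04  1.941e-01 -9.810e-01 -2.732e-01]
 [-1.000e+00  7.000e-04  8.000e-04  3.095e-01]
 [ 0.000e+00  0.000e+00  0.000e+00  1.000e+00]]
rack low corners w3 [ 0.44030271 -0.3467352   0.06      ] [ 0.52061889 -0.33084743  0.06      ]
w4 [ 0.4406383 -0.3465237  0.06     ] [ 0.5195827  -0.33068245  0.06      ]
scene [ 0.43455569 -0.34245874  0.06      ]
```

View pics/ov.png

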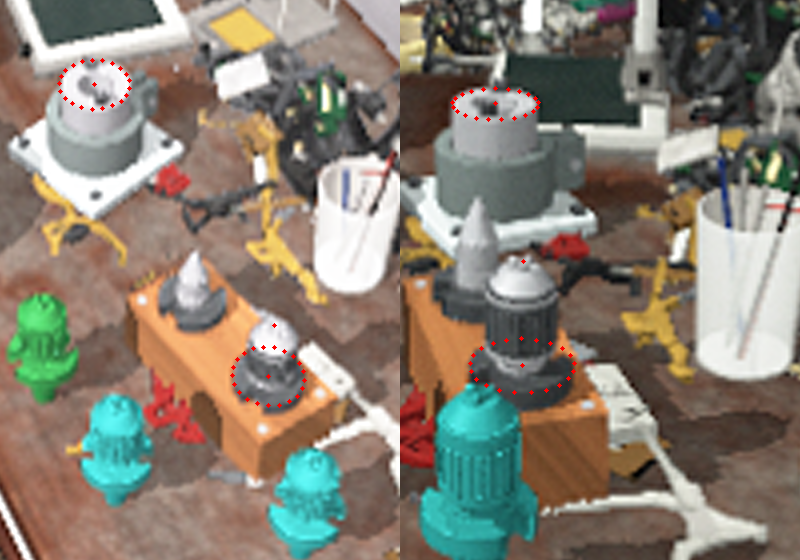

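Request:
play_rows(increments=[[[0,2,0,-2.3,0],[0,2,0,-2.3,0],[0,2,-0.1,-2.25,0],[0,2.4,-0.1,0,0],[0,2.4,0,0,0],[0,2.4,0,0,0],[0,1.6,0,0,0],[0,0,0,0,0],[0,0,0,0,0]]])

```text
time_s: 6.35
ee_pos: [0.4728, -0.2968, 0.1612]
eef_rot: [1.153, 1.571, -0.218]
force: [0.5, -0.4, 1.4]
grip_width: 0.0944
```

Run:
```python
from h import *
o=ctrl.get_obs(); print(o['ee_pos'],T_tool(o)[:3,:3].round(4))
im=ctrl.camera('wrist'); cv2.imwrite("pics/w5.png",im[:,:,::-1])
```

```text
[ 0.47284083 -0.29678446  0.16121228] [[ 2.000e-04  9.802e-01  1.978e-01]
 [-1.000e-04  1.978e-01 -9.802e-01]
 [-1.000e+00  2.000e-04  1.000e-04]]
```

View pics/w5.png

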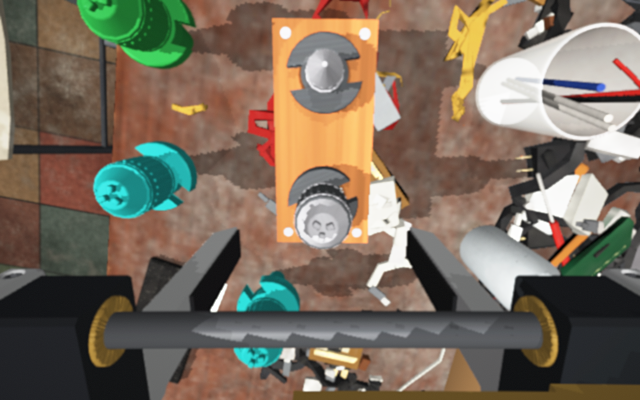

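Request:
play_rows(increments=[[[0,2,0,0,0],[0,2,0,0,0],[0,2,0,0,0],[0,1.6,0,0,0],[0,0,0,0,0],[0,0,0,0,0]]])

```text
time_s: 6.9
ee_pos: [0.4731, -0.298, 0.0856]
eef_rot: [0.798, 1.57, -0.575]
force: [0.2, 0.5, 0.7]
grip_width: 0.0942
```

Request:
play_rows(increments=[[[60,0,0,0,0],[80,0,0,0,0],[95,0,0,0,0],[110,0,0,0,0],[120,0,0,0,0],[130,0,0,0,0]]], newtons=15)

```text
time_s: 7.4
ee_pos: [0.4727, -0.2981, 0.0845]
eef_rot: [0.627, 1.571, -0.746]
force: [0.1, 0.2, 0.7]
grip_width: 0.0573
```

Request:
play_rows(increments=[[[150,0,0,0,0],[160,0,0,0,0],[180,0,0,0,0],[200,0,0,0,0],[220,0,0,0,0],[255,0,0,0,0],[255,0,0,0,0],[255,0,0,0,0]]], newtons=15)

```text
time_s: 8.07
ee_pos: [0.4727, -0.298, 0.0843]
eef_rot: [1.562, 1.571, 0.189]
force: [1.0, -1.3, -0.9]
grip_width: 0.039
```

Request:
play_rows(increments=[[[255,0,0,0,0],[255,0,0,0,0],[255,0,0,0,0],[255,0,0,0,0]]], newtons=50)

```text
time_s: 8.4
ee_pos: [0.4727, -0.298, 0.0843]
eef_rot: [1.144, 1.571, -0.229]
force: [2.1, -0.6, -0.1]
grip_width: 0.0382
```

Request:
play_rows(increments=[[[255,-0.5,0,0,0],[255,-1,0,0,0],[255,-1.5,0,0,0],[255,-1.5,0,0,0],[255,-1.5,0,0,0],[255,-1.5,0,0,0],[255,-2,0,0,0],[255,-2,0,0,0],[255,-2,0,0,0],[255,-2,0,0,0],[255,-1,0,0,0],[255,0,0,0,0]]])

```text
time_s: 9.4
ee_pos: [0.473, -0.2983, 0.2518]
eef_rot: [0.73, 1.567, -0.643]
force: [0.4, -1.7, -3.5]
grip_width: 0.0378
```

Run:
```python
from h import *
o=ctrl.get_obs(); print(o)
ims=[ctrl.camera(n) for n in ('wrist','side')]
import pickle; pickle.dump(o,open("w6.pkl","wb"))
cv2.imwrite("pics/w6.png",ims[0][:,:,::-1]);cv2.imwrite("pics/s6.png",ims[1][:,:,::-1])
cv2.imwrite("pics/w6z.png",cv2.resize(ims[0][150:300,222:422,::-1],None,fx=4,fy=4,interpolation=cv2.INTER_CUBIC))
cv2.imwrite("pics/s6z.png",cv2.resize(ims[1][130:280,240:440,::-1],None,fx=4,fy=4,interpolation=cv2.INTER_CUBIC))
```

```text
{'time_s': 9.4, 'qpos': array([-6.28139649e-01,  2.87453323e-01,  1.42927705e+00, -5.72130803e-05,
        1.42117905e+00, -8.25921660e-01]), 'joint_vel': array([-7.93277521e-04,  3.45740437e-02,  5.75609493e-02,  5.69389497e-04,
       -4.87745708e-02,  2.29156439e-05]), 'tau': array([-1.83493498e-02, -5.53988028e+01, -3.82538259e+01,  3.54523351e-02,
        7.49698095e-01, -6.42989380e-04]), 'ee_pos': array([ 0.47303566, -0.29833597,  0.2518223 ]), 'eef_rot': array([ 0.72950754,  1.56711267, -0.64349835]), 'force': array([ 0.3783405 , -1.69694092, -3.46489598]), 'moment': array([-0.0725056 ,  0.02283145,  0.0046711 ]), 'grip_width': 0.03782338841790396}
```

View pics/w6z.png

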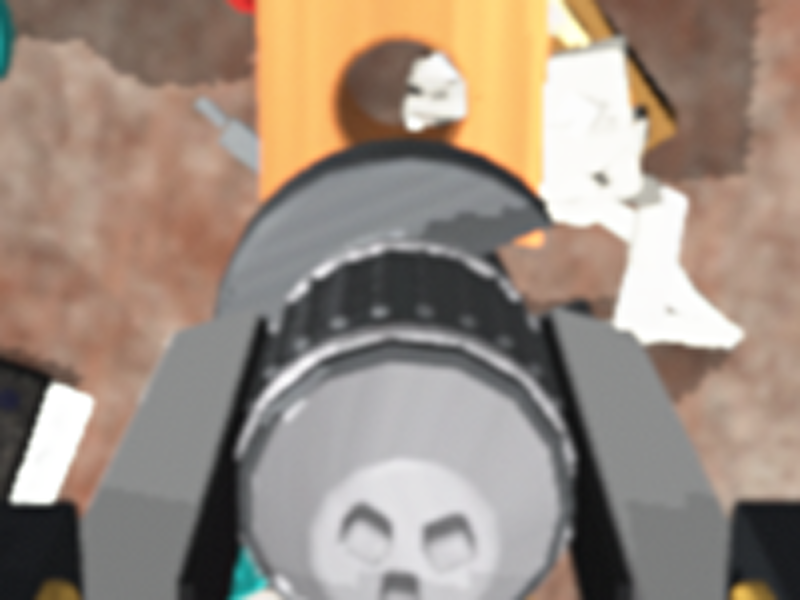

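View pics/s6z.png

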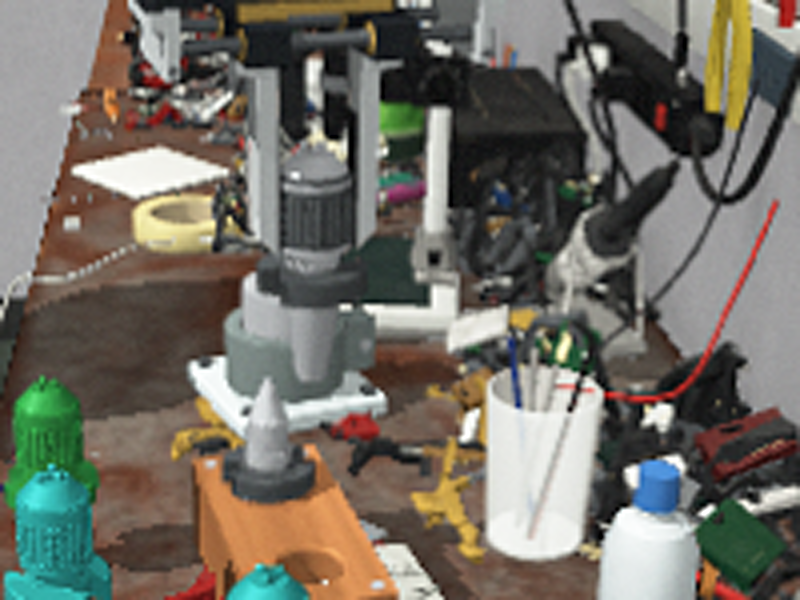

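```bash
cat > ov.py <<'E'
from h import *
import pickle,sys
o=pickle.load(open(sys.argv[1]+".pkl","rb")); T=T_tool(o)
dy,dz=float(sys.argv[2]),float(sys.argv[3])
im=cv2.imread(f"pics/{sys.argv[1]}.png")[150:300,222:422]; im=cv2.resize(im,None,fx=4,fy=4,interpolation=cv2.INTER_CUBIC)
for x,r in((-.0388,.02),(.0112,.029),(.0252,.029)):
    P=[(T@[x,dy+r*np.cos(t),dz+r*np.sin(t),1])[:3] for t in np.arange(0,6.28,.1)]
    for u in proj('wrist',P,o): cv2.circle(im,tuple((4*(u-[222,150])+1.5).round().astype(int)),1,(0,0,255),-1)
cv2.imwrite(sys.argv[4],im)
E
python3 ov.py w6 0 0 pics/ov6.png
```

```text
(no output)
```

View pics/ov6.png

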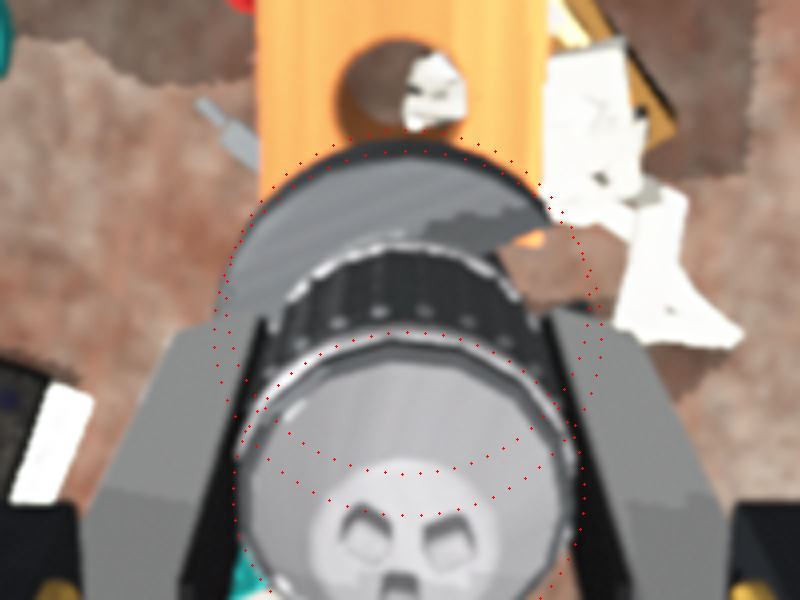

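Request:
play_rows(increments=[[[255,0,0.3,-1.4,0],[255,0,0.6,-2.8,0],[255,0,0.6,-2.8,0],[255,0,0.6,-2.8,0],[255,0,0.6,-2.8,0],[255,0,0.6,-2.8,0],[255,0,0.6,-2.8,0],[255,0,0.6,-2.8,0],[255,0,0.6,-2.8,0],[255,0,0.6,-2.8,0],[255,0,0.6,-2.8,0],[255,0,0.6,-2.8,0]]])

```text
time_s: 10.5
ee_pos: [0.476, 0.0332, 0.2481]
eef_rot: [-1.83, 1.569, 3.08]
force: [0.2, -0.7, -3.1]
grip_width: 0.0383
```

Request:
play_rows(increments=[[[255,0,0.4,-1.3,-2],[255,0,0,0,-5],[255,0,0,0,-5],[255,0,0,0,-5],[255,0,0,0,-5],[255,0,0,0,-5],[255,0,0,0,-5],[255,0,0,0,-5],[255,0,0,0,-4.5],[255,0,0,0,0],[255,0,0,0,0]]])

```text
time_s: 11.42
ee_pos: [0.4778, 0.0451, 0.2484]
eef_rot: [-2.506, 1.569, 3.126]
force: [0.6, -0.1, -3.1]
grip_width: 0.0383
```

```bash
cat > st.py <<'E'
from h import *
import sys
o=ctrl.get_obs(); T=T_tool(o)
print(round(o['time_s'],2),o['ee_pos'].round(4),'z ang',np.arctan2(T[1,2],T[0,2]).round(4),'tilt',T[:2,0].round(4),'F',o['force'].round(1),'M',o['moment'].round(2),'w',o['grip_width'])
g=np.array([float(a) for a in sys.argv[1:4]]) if len(sys.argv)>3 else np.array([.479,.045,.3])
print('to target in tool cm',(T[:3,:3].T@(g-T[:3,3])*100).round(2))
E
python3 st.py
python3 - <<'E'
from h import *
import pickle
o=ctrl.get_obs(); pickle.dump(o,open("w7.pkl","wb"))
ims=[ctrl.camera(n) for n in ('wrist','side','scene')]
cv2.imwrite("pics/w7.png",ims[0][:,:,::-1])
cv2.imwrite("pics/s7z.png",cv2.resize(ims[1][120:260,240:340,::-1],None,fx=4,fy=4,interpolation=cv2.INTER_CUBIC))
cv2.imwrite("pics/c7z.png",cv2.resize(ims[2][100:240,260:360,::-1],None,fx=4,fy=4,interpolation=cv2.INTER_CUBIC))
cv2.imwrite("pics/v7.png",cv2.hconcat([cv2.imread("pics/s7z.png"),cv2.imread("pics/c7z.png")]))
E
python3 ov.py w7 0 0 pics/ov7.png
```

```text
11.42 [0.4778 0.0451 0.2484] z ang -0.6509 tilt [-0.0015  0.    ] F [ 0.6 -0.1 -3.1] M [-0.03 -0.02  0.02] w 0.038319361071446144
to target in tool cm [-5.16  0.05  0.1 ]
```

View pics/v7.png

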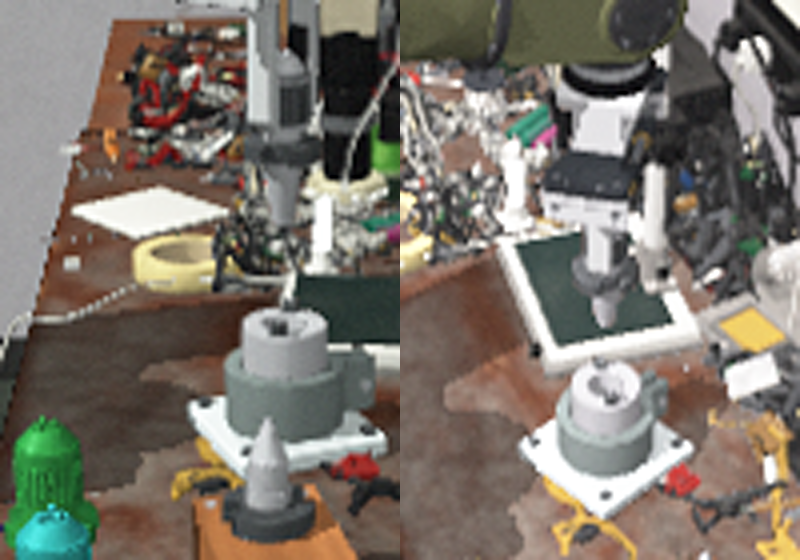

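View pics/ov7.png

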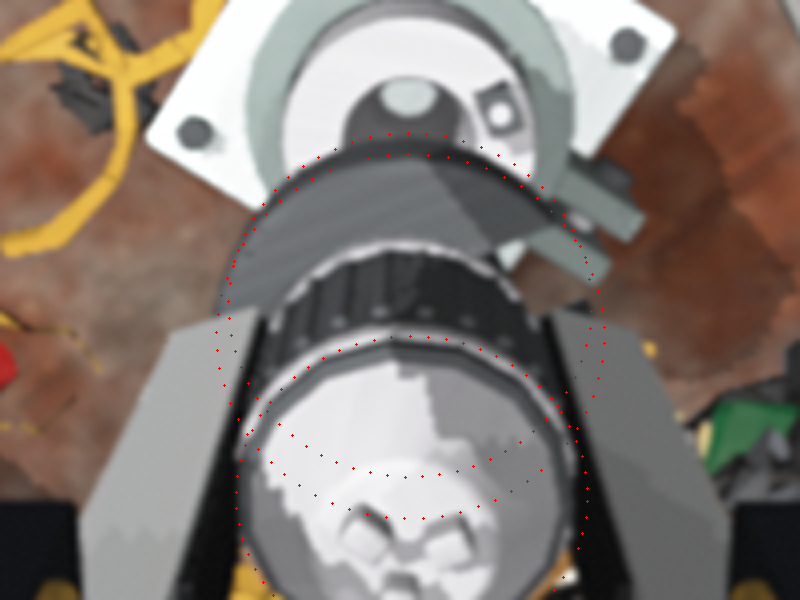

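Request:
play_rows(increments=[[[255,1.5,0.05,0.05,0],[255,2,0,0,0],[255,2,0,0,0],[255,1.5,0,0,0],[255,1,0,0,0],[255,0.5,0,0,0],[255,0,0,0,0],[255,0,0,0,0]]])

```text
time_s: 12.23
ee_pos: [0.4794, 0.0449, 0.1649]
eef_rot: [0.688, 1.57, 0.039]
force: [-0.2, 0.9, -2.7]
grip_width: 0.0385
```

```bash
python3 st.py
python3 - <<'E'
from h import *
import pickle
o=ctrl.get_obs(); pickle.dump(o,open("w8.pkl","wb"))
ims=[ctrl.camera(n) for n in ('wrist','side','scene')]
cv2.imwrite("pics/w8.png",ims[0][:,:,::-1])
a=cv2.resize(ims[1][150:250,270:350,::-1],None,fx=5,fy=5,interpolation=cv2.INTER_CUBIC)
b=cv2.resize(ims[2][130:230,270:350,::-1],None,fx=5,fy=5,interpolation=cv2.INTER_CUBIC)
cv2.imwrite("pics/v8.png",cv2.hconcat([a,b]))
cv2.imwrite("pics/w8z.png",cv2.resize(ims[0][150:300,222:422,::-1],None,fx=4,fy=4,interpolation=cv2.INTER_CUBIC))
E
```

```text
12.23 [0.4794 0.0449 0.1649] z ang -0.649 tilt [0.0007 0.    ] F [-0.2  0.9 -2.7] M [ 0.03 -0.05  0.03] w 0.03851079809786467
to target in tool cm [-1.351e+01 -1.000e-02 -3.000e-02]
```

View pics/v8.png

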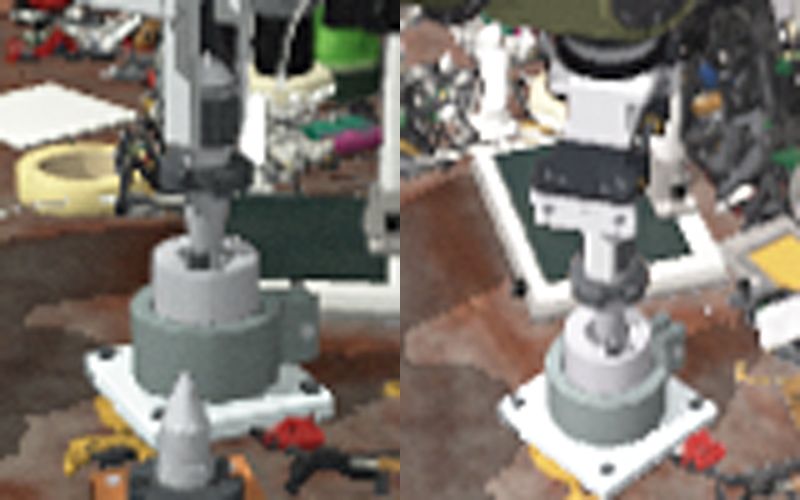

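View pics/w8z.png

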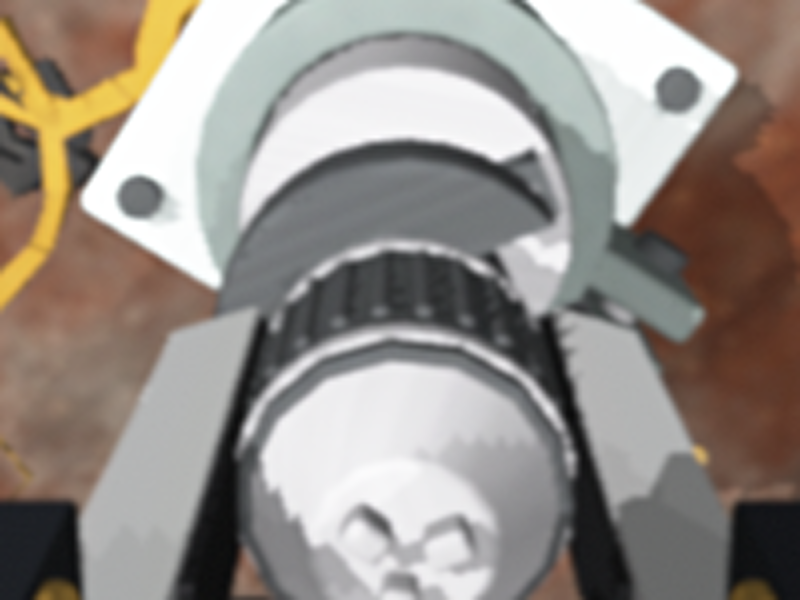

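Request:
play_rows(increments=[[[255,0.8,0,0,0],[255,0.8,0,0,0],[255,0.8,0,0,0],[255,0.5,0,0,0],[255,0,0,0,0],[255,0,0,0,0]]])

```text
time_s: 12.88
ee_pos: [0.4789, 0.0449, 0.1349]
eef_rot: [-2.464, 1.57, -3.113]
force: [-0.1, 0.4, -2.5]
grip_width: 0.0384
```

```bash
python3 st.py
python3 - <<'E'
from h import *
import pickle
o=ctrl.get_obs(); pickle.dump(o,open("w9.pkl","wb"))
ims=[ctrl.camera(n) for n in ('wrist','side','scene')]
cv2.imwrite("pics/w9.png",ims[0][:,:,::-1])
a=cv2.resize(ims[1][150:250,270:350,::-1],None,fx=5,fy=5,interpolation=cv2.INTER_CUBIC)
b=cv2.resize(ims[2][130:230,270:350,::-1],None,fx=5,fy=5,interpolation=cv2.INTER_CUBIC)
cv2.imwrite("pics/v9.png",cv2.hconcat([a,b]))
cv2.imwrite("pics/w9z.png",cv2.resize(ims[0][150:300,222:422,::-1],None,fx=4,fy=4,interpolation=cv2.INTER_CUBIC))
E
```

```text
12.88 [0.4789 0.0449 0.1349] z ang -0.6487 tilt [-0.0008 -0.    ] F [-0.1  0.4 -2.5] M [-0.03 -0.03  0.  ] w 0.0383702252850128
to target in tool cm [-1.651e+01  0.000e+00 -1.000e-02]
```

View pics/v9.png

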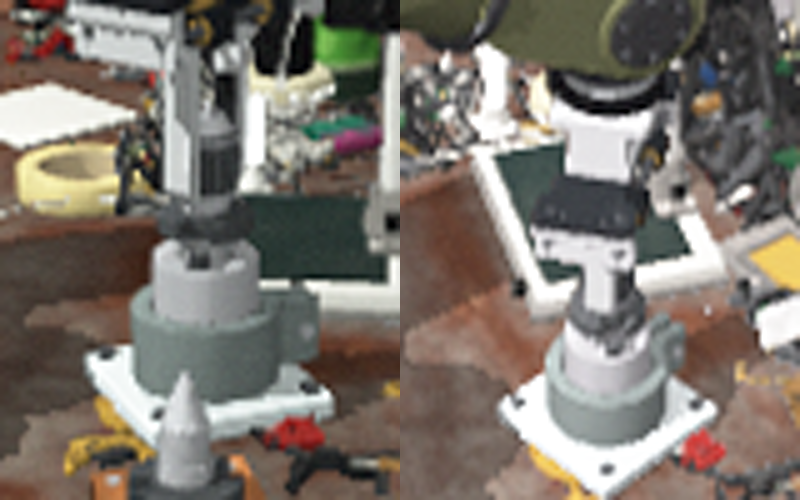

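View pics/w9z.png

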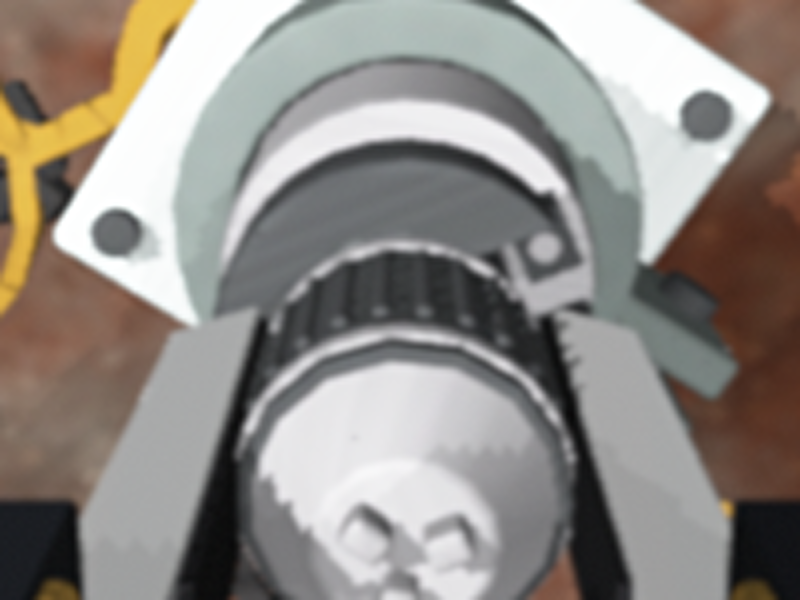

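Request:
play_rows(increments=[[[255,0.2,0,0,0],[255,0.2,0,0,0],[255,0.2,0,0,0],[255,0,0,0,0],[255,0,0,0,0]]])

```text
time_s: 13.45
ee_pos: [0.479, 0.0449, 0.1291]
eef_rot: [-2.432, 1.57, -3.081]
force: [-0.1, -0.1, -3.0]
grip_width: 0.0383
```

```bash
python3 st.py
```

```text
13.45 [0.479  0.0449 0.1291] z ang -0.6487 tilt [-0.0004 -0.    ] F [-0.1 -0.1 -3. ] M [-0.04 -0.02 -0.01] w 0.03834085415412152
to target in tool cm [-1.709e+01  1.000e-02 -1.000e-02]
```

No contact just below the dog-top level (.1303); continue slowly.

Request:
play_rows(increments=[[[255,0.15,0,0,0],[255,0.15,0,0,0],[255,0.1,0,0,0],[255,0,0,0,0],[255,0,0,0,0]]])

```text
time_s: 13.87
ee_pos: [0.4791, 0.0449, 0.1252]
eef_rot: [-2.426, 1.571, -3.075]
force: [-0.2, 0.6, -3.7]
grip_width: 0.0386
```

```bash
python3 st.py
```

```text
13.87 [0.4791 0.0449 0.1252] z ang -0.6487 tilt [-0.0001 -0.    ] F [-0.2  0.6 -3.7] M [-0.04  0.03 -0.02] w 0.03862282966599797
to target in tool cm [-1.748e+01  0.000e+00 -1.000e-02]
```

Request:
play_rows(increments=[[[255,0.1,0,0,0],[255,0.1,0,0,0],[255,0.1,0,0,0],[255,0,0,0,0],[255,0,0,0,0]]])

```text
time_s: 14.28
ee_pos: [0.4791, 0.0449, 0.1222]
eef_rot: [-2.305, 1.571, -2.954]
force: [0.5, 1.0, -4.4]
grip_width: 0.0384
```

```bash
python3 st.py
```

```text
14.28 [0.4791 0.0449 0.1222] z ang -0.6487 tilt [-0.0001 -0.    ] F [ 0.5  1.  -4.4] M [-0.04  0.03 -0.  ] w 0.038379277772736996
to target in tool cm [-1.778e+01  0.000e+00 -1.000e-02]
```

Request:
play_rows(increments=[[[255,0.1,0,0,0],[255,0.05,0,0,0],[255,0.05,0,0,0],[255,0,0,0,0],[255,0,0,0,0]]])

```text
time_s: 14.7
ee_pos: [0.4791, 0.0449, 0.1203]
eef_rot: [0.584, 1.571, -0.065]
force: [0.6, -0.3, -3.0]
grip_width: 0.0385
```

```bash
python3 st.py
```

```text
14.7 [0.4791 0.0449 0.1203] z ang -0.6487 tilt [ 0.0001 -0.    ] F [ 0.6 -0.3 -3. ] M [-0.01  0.   -0.02] w 0.0384660206377434
to target in tool cm [-1.797e+01  0.000e+00 -1.000e-02]
```

Not yet an upward reaction; go on to contact.

Request:
play_rows(increments=[[[255,0.05,0,0,0],[255,0.05,0,0,0],[255,0,0,0,0],[255,0,0,0,0]]])

```text
time_s: 15.03
ee_pos: [0.4791, 0.0449, 0.1202]
eef_rot: [0.433, 1.57, -0.215]
force: [-6.0, -0.7, 10.4]
grip_width: 0.0386
```

```bash
python3 st.py
python3 - <<'E'
from h import *
import pickle
o=ctrl.get_obs(); pickle.dump(o,open("w10.pkl","wb"))
ims=[ctrl.camera(n) for n in ('wrist','side','scene')]
cv2.imwrite("pics/w10.png",ims[0][:,:,::-1])
a=cv2.resize(ims[1][150:250,270:350,::-1],None,fx=5,fy=5,interpolation=cv2.INTER_CUBIC)
b=cv2.resize(ims[2][130:230,270:350,::-1],None,fx=5,fy=5,interpolation=cv2.INTER_CUBIC)
cv2.imwrite("pics/v10.png",cv2.hconcat([a,b]))
cv2.imwrite("pics/w10z.png",cv2.resize(ims[0][150:300,222:422,::-1],None,fx=4,fy=4,interpolation=cv2.INTER_CUBIC))
E
```

```text
15.03 [0.4791 0.0449 0.1202] z ang -0.6486 tilt [ 0.0005 -0.0001] F [-6.  -0.7 10.4] M [-0.14  1.27 -0.  ] w 0.03863263136193569
to target in tool cm [-1.798e+01  0.000e+00 -1.000e-02]
```

View pics/v10.png

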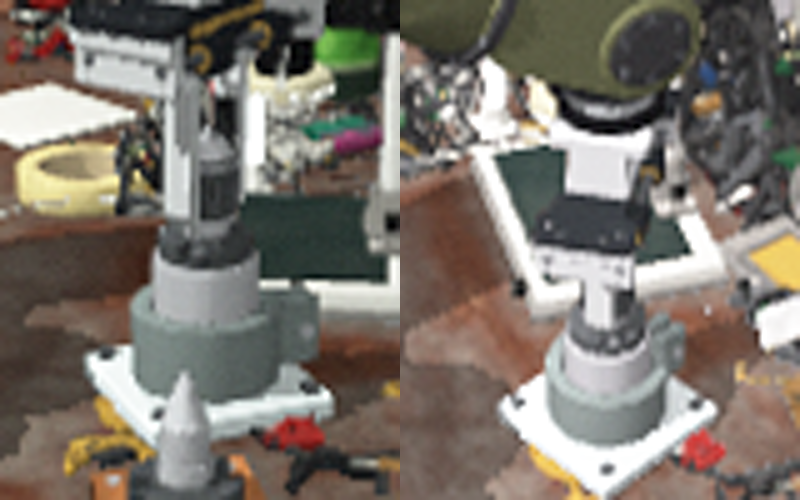

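View pics/w10z.png

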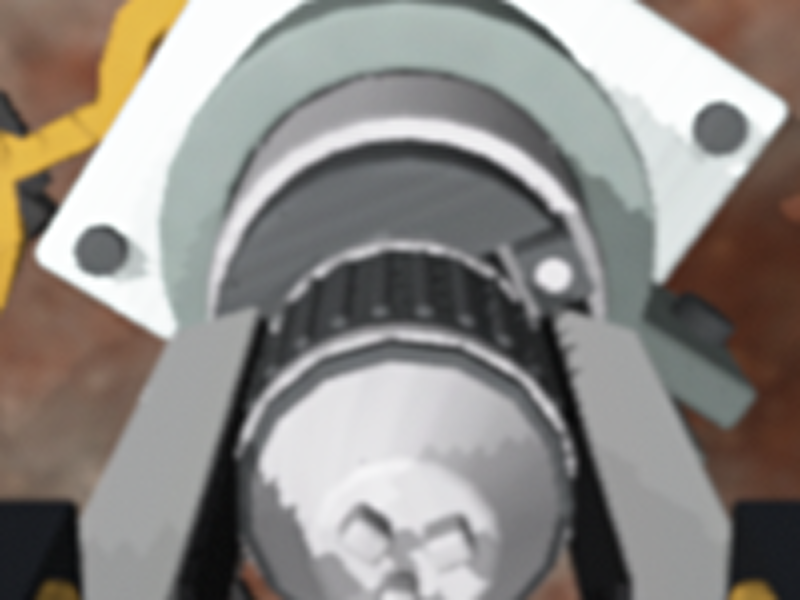

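Request:
play_rows(increments=[[[255,-0.05,0,0,0],[140,0,0,0,0],[100,0,0,0,0],[60,0,0,0,0],[0,0,0,0,0],[0,0,0,0,0],[0,0,0,0,0],[0,0,0,0,0],[0,0,0,0,0],[0,0,0,0,0]]], newtons=20)

```text
time_s: 16.02
ee_pos: [0.4791, 0.0449, 0.1197]
eef_rot: [-1.936, 1.571, -2.585]
force: [-0.1, 0.1, 0.3]
grip_width: 0.0919
```

Request:
play_rows(increments=[[[0,-0.5,0,0,0],[0,-1.5,0,0,0],[0,-2,0,0,0],[0,-2,0,0,0],[0,-2,0,0,0],[0,-2,0,0,0],[0,-2,0,0,0],[0,-1,0,-3,0],[0,0,0,-3,0],[0,0,0,0,0],[0,0,0,0,0]]])

```text
time_s: 16.93
ee_pos: [0.4309, 0.0817, 0.2506]
eef_rot: [0.722, 1.569, 0.075]
force: [0.6, -0.8, -0.4]
grip_width: 0.094
```

```bash
python3 st.py
python3 - <<'E'
from h import *
ims=[ctrl.camera(n) for n in ('wrist','side','scene')]
a=cv2.resize(ims[1][170:270,270:350,::-1],None,fx=5,fy=5,interpolation=cv2.INTER_CUBIC)
b=cv2.resize(ims[2][150:250,270:350,::-1],None,fx=5,fy=5,interpolation=cv2.INTER_CUBIC)
cv2.imwrite("pics/v11.png",cv2.hconcat([a,b]))
cv2.imwrite("pics/w11.png",ims[0][:,:,::-1])
cv2.imwrite("pics/c11.png",ims[2][:,:,::-1])
E
```

```text
16.93 [0.4309 0.0817 0.2506] z ang -0.6472 tilt [0.0015 0.0001] F [ 0.6 -0.8 -0.4] M [-0.05 -0.   -0.01] w 0.09399167086418557
to target in tool cm [-4.94 -0.02  6.06]
```

View pics/v11.png

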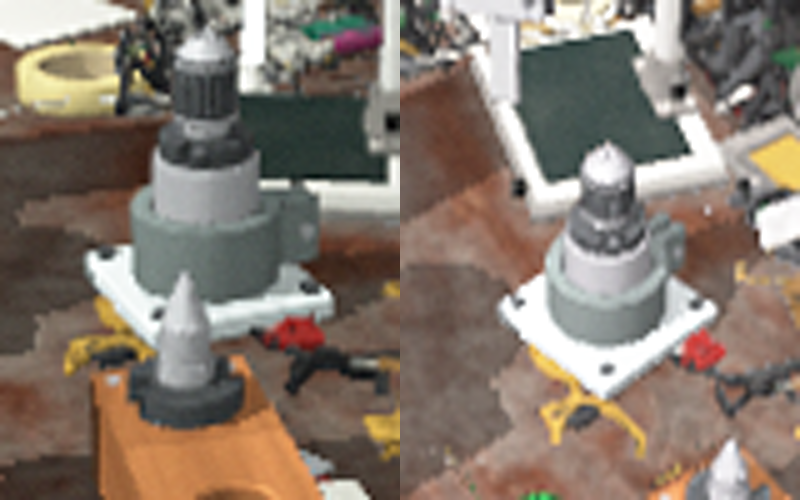

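View pics/w11.png

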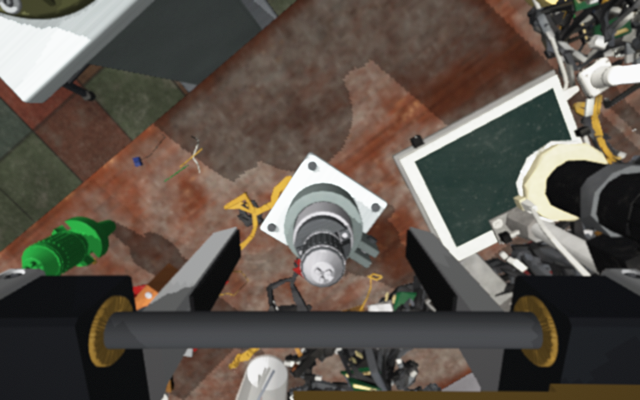

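View pics/c11.png

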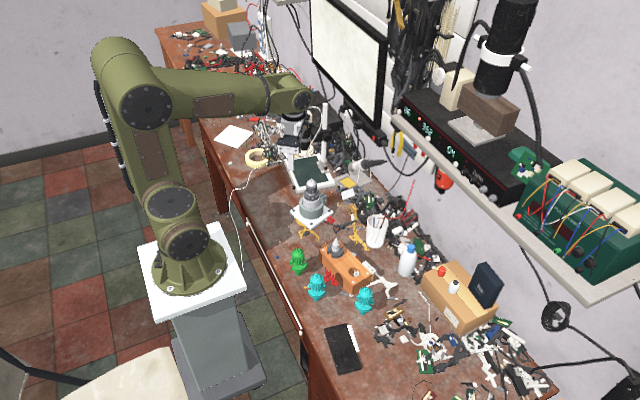

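The chuck stands upright in the spindle at side-crop pixel (205,155) with its flange on the face. The arm is clear and everything else is where it was. Handing in.

```bash
python3 -c "
from station import ctrl
print(ctrl.hand_in())"
```

```text
the job is handed in; nothing more can be done
None
```

The drill chuck is out of the rack and seated in the spindle nose, with the gripper released and clear. I handed the job in at about 17 s.

- **What I did:** I gripped the chuck by its sleeve at 50 N and turned it about 41.5° to match the dogs. I then lowered it in small steps, holding it the whole way, until it touched down.
- **Seating:** It passed the dog tops without contact and stopped at TCP z 0.1202 m; I had predicted 0.1203 m for fully home. The reaction there was about 10 N up and 6 N sideways, and it fell to nearly zero on release. The last pictures show it upright with the flange on the spindle face.
- **Rest of the scene:** The centre, tape roll, bottle and look-alikes appear unmoved in the final scene picture.
- **Disagreements:** The dog line I saw was about 1.0 rad from the lug's direction, outside the stated ±0.7 rad. I went by sight, and the slots dropped over the dogs. My rough readings from the fixed cameras put the spindle and chuck up to about 9 mm away from the wrist camera's. I used the wrist camera's values, and the fit bore them out.

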